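Seat the stopcock plug and rock it free

ROBOT

A 7-joint arm with a two-finger parallel gripper is mounted at the origin on a cart in front of the work surface, level with it; the furniture and walls round the work are solid. World frame = base frame: x ahead of the robot, y to its left, z up, the work surface at z = 0. Lengths are in m, angles in rad, forces in N, time in s.
With the tool pointing down it reaches from about 0.4 to 0.9 m from the base axis. Payload 5.5 kg.
Tool frame: the origin (TCP) lies at the very end of the fingers, on their centre line; the grasp point (between the pads) lies arm.tcp_to_grasp behind it (arm.tcp_to_grasp is the distance from the TCP to the grasp point, in m); z points along the fingers, y is the line along which they close (so a half turn about z gives the same grasp; the last joint's range is limited). The gripper opens to 85 mm and grips with 20 to 120 N. Pads are 22 mm wide; open, the fingers measure 114 mm over their backs; the gripper's body (76 mm by 85 mm) begins 54 mm behind the grasp point. The pads swing forward as they close: fully open they stand 13 mm farther back than shut.
Start: joints at [-0.88, 0.501, -0.427, 1.55, 0.221, 1.138, -0.21], TCP at [0.27, 0.591, 0.231] pointing down, gripper open.
Joint ranges: [-2.88, 2.88], [-0.31, 2.03], [-1.54, 1.56], [0.2, 2.42], [-1.41, 4.55], [0.19, 2.02], [-2.57, 2.57]. Speed limits (rad/s): [2.57, 2.57, 3.14, 3.14, 3.14, 3.14, 3.14].

INTERFACE

Orientations are given as a unit quaternion [x, y, z, w].
In Python, from rig import arm, viewer, ticket gives the robot as it stands.
- The arm moves only by the tool jog_arm, never from a script. Its argument "series" is a list of rows, each a list of 7 numbers: the shift along the tool's x, y, z in mm, then the turn, a rotation vector about the tool's x, y, z in degrees, then the closure, from -1 (fully open) to 1 (shut). In form: [[x, y, z, ax, ay, az, hand], ...]. A call has 1 to 12 rows; each row is the pose to reach, as a shift and turn from the pose commanded when the call began, along the tool's axes at that moment; what a row does not reach only later rows make up. A row lasts 1/8 s, in which the tool goes at most 62.5 mm and 10.7 degrees, less where a joint would pass 70% of its speed; a pose out of reach is approached as far as the arm can. A call with a gripper value outside its range is refused whole. The fingers move at their own pace and stop on an object; "newtons" is the grip in N (left out, the last holds). Time passes only in rows, so rows that repeat a pose let the fingers close. It gives the time, the measured TCP pose, the force, the opening and the grip force at its end, in the units of the state.
- arm.sense(): the state, without advancing time (a new reading comes with each control period).
- viewer.get_image(name): name is "side" or "top"; returns a dict with "frame" (400x640x3 uint8, red, green, blue), "fovy" (degrees; the focal length in pixels is half the picture's height over the tangent of half this angle, whatever the lens; pixels are square), "cx", "cy" (the principal point, pixels), "D" ([k1, k2, p1, p2, k3] as OpenCV has them; the pictures are not rectified), "cam_to_world" (4x4, takes a point from camera to world coordinates). Camera axes: x right, y up, looking along -z (the intrinsics and any distortion apply to the point x, -y, -z); pixel columns grow to the right and rows downward; lengths in m; the calibration is good to about 2 mm. A picture is of the moment at which its call begins. There is no depth.
- ticket.close_job(): hands the job in; it is judged then, once.
The state is a dict: "t": time; "qpos": joint angles; "joint_vel": joint speeds; "effort": joint torques, N m; "tool_pos": TCP position; "ee_rot": TCP orientation; "ft_force": force on the tool from outside, world axes, zero at the start; "torque": the same for the moment, N m; "opening": finger opening in m; "gripper_force": force on a finger pad.
Only numpy, scipy, OpenCV 4.12 (cv2) and the standard library are available. Lean on these libraries where they do the work, as an engineer would, in place of code of your own. Each camera call takes 0.05 s, during which the arm holds its last target. There are 200 camera calls.

TASK

Fit the larger of the two T-handled taper plugs into the tapered cup of the stopcock, gently, without forcing it: feel for the driver slot at the bottom of the cup until the plug drops fully home. Then, keeping it seated, rock the handle to check that it moves freely: first well anticlockwise (seen from above), about 45 degrees from the line of the hose nozzles, then as far clockwise past that line, and finally leave the handle in line with the nozzles and let go. Leave the smaller plug and everything else where they stand.

Things in the scene. Friction and masses are not known exactly. Their poses are not given: they have to be found in the camera images.
- plug_handle (a point): centre of the black T-handle of the larger plug (the one to fit): a bar 56 long (plug's x) x 14 wide (y) x 24 high (z) mm; z is the plug's axis, up. The flange's top is 24 mm below it (see plug). Half a turn of the plug makes no difference. Fully home, this point is 82 mm above the stopcock's underside, 33 mm above the cup's mouth.
- plug_end (a point): middle of the end face of the larger plug's handle, on the plug's +x side, 28 mm from plug_handle
- plug: larger plug, loose, 0.16 to 0.26 kg. Origin: middle of the cone's small end, 61 mm below plug_handle, same axes. Brass cone, diameter 28 at z = 0 to 46 mm at z = 32; flange 56 mm in diameter, z 32 to 37; neck 16 mm in diameter to the handle, z 49 to 73. It hangs upright by the flange in a cork ring (fixed, 80 mm in diameter, 42 mm high) at the start.
- plug_dog (a point): underside of the larger plug's dog, 66 mm below plug_handle: a flat cross rib under the cone's small end, 26 mm long along the plug's x (same way as the handle), 5 mm wide, 5 mm deep
- cup_mouth (a point): centre of the round mouth (44 mm in diameter) of the stopcock's tapered cup, 49 mm above the bench. x is the line of the two hose nozzles, z up. The cup narrows to 28 mm diameter 28 mm below the mouth and matches the larger plug. Greased and rigid: 5 to 15 N of push is ample; over 25 N counts as forcing it, before it is home or after.
- cup_bottom (a point): centre of the flat top of the steel driver at the cup's bottom, 29 mm below the mouth. It has a slot 7 mm wide, 7 mm deep for the dog, at an unknown angle up to 31 degrees either way from the nozzle line (this point's x is the nozzle line, not the slot). A dog over 5 degrees off rests on it, plug 4 mm too high. Driver turns with the dog, stiffly (0.25 N m), up to 60 degrees either way.
- stopcock: aluminium stopcock, fixed to the bench: plate 160 (x) x 80 (y) x 10 mm, upright barrel 60 mm in diameter and 49 mm high with the cup in its top; two ribbed hose nozzles along +x and -x, 22 mm up, out to 67 mm from the axis. Origin: middle of the plate's underside, on the barrel's axis; z up.
- small_plug_handle (a point): centre of the T-handle (42 x 10.5 x 18 mm) of the smaller plug, three quarters of the size, in a like cork ring (handle centre 64 mm above the bench); not to be touched
- vial_1: small capped glass vial, 19 mm in diameter, 54 mm high, standing; bystander. Origin at the middle of its underside
- vial_2: another such vial; bystander
- forceps: fine steel forceps lying on the bench, 132 x 14 x 9 mm, long along x; bystander
- marker: marker pen lying on the bench, 135 mm long along y, 17 mm thick; bystander
- timer: white timer, 66 x 66 x 24 mm, lying on the bench; bystander
Not all that is in view belongs to the job. Leave any blue look-alike of the plug alone.

How it is judged:
By the outcome, as a careful person would: the job done as asked, in the order asked, and still so for the second after the job is handed in, with the robot touching nothing.
It also fails if it takes over 67 s, if anything falls off the work surface, if the arm or the gripper's body presses on something with over 40 N, if the wrist force passes 120 N, or if a joint passes its speed limit or range.

## Working session

There is one attempt and no reset: what is moved stays moved. The work goes in short steps, Python scripts to look and compute and a tool call to move; the robot and the scene stay as the last step left them, time stands still between calls to the robot, and variables do not carry over. Pictures are saved under pics/ and viewed, at most 10 in all, crops included, and the job is handed in when it is done.

Besides the shell and the picture viewer there is one more tool, called by a JSON object that holds its "api" and its "payload". jog_arm: Moves the arm, as the interface text tells. Its arguments: {"type":"object","properties":{"series":{"type":"array"},"newtons":{"type":"number"}},"required":["series"]}

```bash
ls; mkdir -p pics; python3 - <<'E'
from rig import arm, viewer
import cv2
s=arm.sense(); print(s, arm.tcp_to_grasp)
for n in("side","top"):
    d=viewer.get_image(n); cv2.imwrite(f"pics/{n}0.png",d["frame"][:,:,::-1])
    print(n,d["fovy"],d["cx"],d["cy"],d["D"],d["cam_to_world"])
E
```

```text
pics
{'t': 0.0, 'qpos': array([-0.87978512,  0.50186505, -0.42675685,  1.55146905,  0.22081871,
        1.13830474, -0.21029657]), 'joint_vel': array([ 1.08474092e-03,  2.48109822e-04, -4.23023832e-05,  1.46876990e-04,
        2.93693063e-04, -1.07465031e-03,  1.15785983e-03]), 'effort': array([ 5.13451923e-04, -5.69525385e+01, -5.81546545e+00, -2.80928743e+01,
        1.07987507e-02,  1.20532030e-02, -1.00181299e-05]), 'tool_pos': array([0.26944365, 0.59074646, 0.23023762]), 'ee_rot': array([ 2.12258544e-01,  9.77213038e-01, -9.67497832e-04, -2.28003967e-04]), 'ft_force': array([-0.28118083,  0.15190123,  0.53270565]), 'torque': array([-0.01641881, -0.00112812,  0.04483325]), 'gripper_force': 0.0, 'opening': 0.08561745206533986} 0.0187
side 54.77157361259499 319.7181043294872 198.12154675182654 [-0.06154915  0.          0.          0.          0.        ] [[-0.99939271  0.03249742 -0.01257509  0.52013108]
 [-0.02509787 -0.42097072  0.90672694  0.91254589]
 [ 0.02417254  0.9064919   0.42153068  0.51390578]
 [ 0.          0.          0.          1.        ]]
top 43.92289977559457 317.217910971119 195.56607822203986 [0.00852498 0.         0.         0.         0.        ] [[-0.00269943  0.99557184 -0.09396501  0.42485203]
 [-0.99999353 -0.00246416  0.00261972 -0.02917319]
 [ 0.00237657  0.09397148  0.99557205  1.39322248]
 [ 0.          0.          0.          1.        ]]
```

View pics/top0.png

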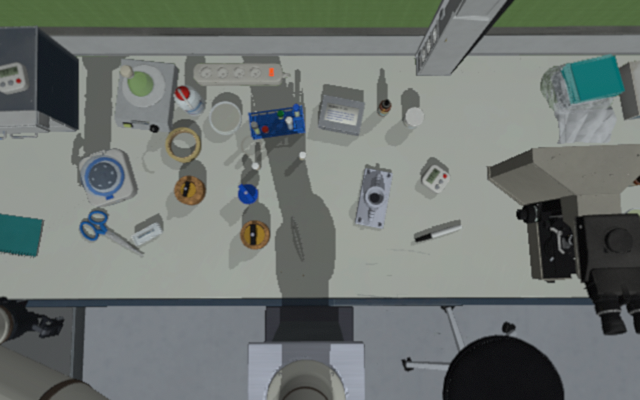

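View pics/side0.png

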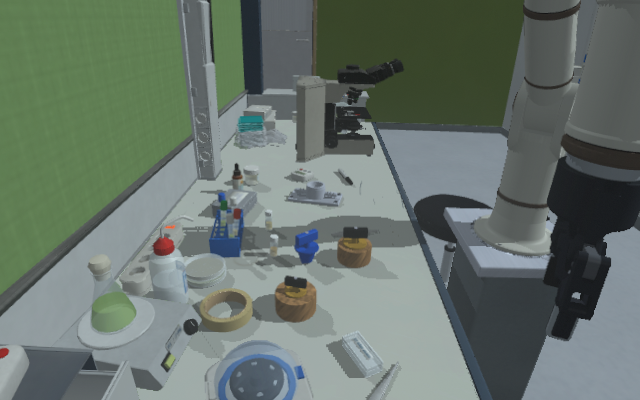

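The top view shows cork-ring plugs near (190,190) and (255,235), a blue decoy at (248,193) and the stopcock at (376,197). In the side view the plugs are at (296,282) and (355,232). I'll zoom in on these.

```bash
cat > h.py <<'E'
import numpy as np, cv2
from rig import arm, viewer
from scipy.spatial.transform import Rotation as R
def cam(n):
    d=viewer.get_image(n); f=200/np.tan(np.radians(d["fovy"]/2))
    d["K"]=np.array([[f,0,d["cx"]],[0,f,d["cy"]],[0,0,1]]); d["T"]=np.array(d["cam_to_world"]); d["D"]=np.array(d["D"],float); return d
def ray(d,uv):
    p=cv2.undistortPoints(np.array([[uv]],float),d["K"],d["D"])[0,0]
    return d["T"][:3,3], d["T"][:3,:3]@np.array([p[0],-p[1],-1])
def atz(d,uv,z):
    o,r=ray(d,uv); return o+r*(z-o[2])/r[2]
def proj(d,P):
    c=(np.asarray(P,float).reshape(-1,3)-d["T"][:3,3])@d["T"][:3,:3]*[1,-1,-1]
    return cv2.projectPoints(c,np.zeros(3),np.zeros(3),d["K"],d["D"])[0][:,0]
E
python3 - <<'E'
from h import *
t=cam("top"); s=cam("side")
def crop(d,x,y,w,h,k): return cv2.resize(d["frame"][y:y+h,x:x+w,::-1],None,fx=k,fy=k,interpolation=cv2.INTER_CUBIC)
a=np.hstack([crop(t,165,165,50,50,8),crop(t,230,210,50,50,8)])
b=crop(t,340,150,100,100,4); b=cv2.copyMakeBorder(b,0,0,0,400,cv2.BORDER_CONSTANT)
cv2.imwrite("pics/tc.png",a); cv2.imwrite("pics/tcock.png",crop(t,346,155,60,80,7))
c=np.hstack([crop(s,265,265,65,60,6),crop(s,325,215,65,60,6)])
cv2.imwrite("pics/sc.png",c)
for n,uv,z in(("A",(189,187),.08),("B",(255,234),.08),("cock",(376,198),.049)): print(n,atz(t,uv,z))
E
```

```text
A [0.57253515 0.3084581  0.08      ]
B [0.447329   0.13183547 0.08      ]
cock [ 0.54467444 -0.19266686  0.049     ]
```

View pics/tc.png

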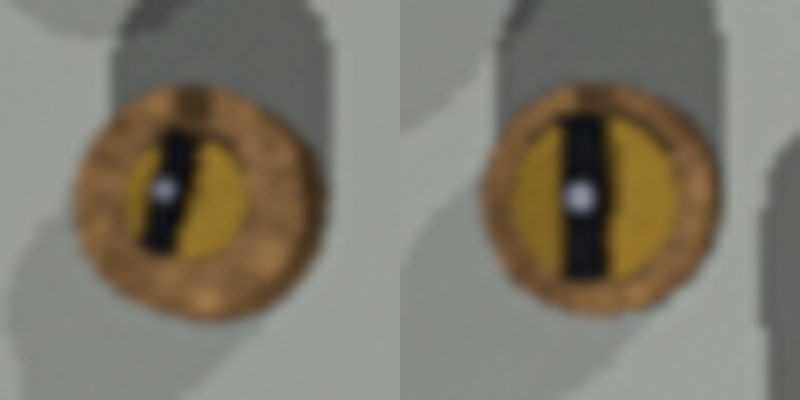

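View pics/sc.png

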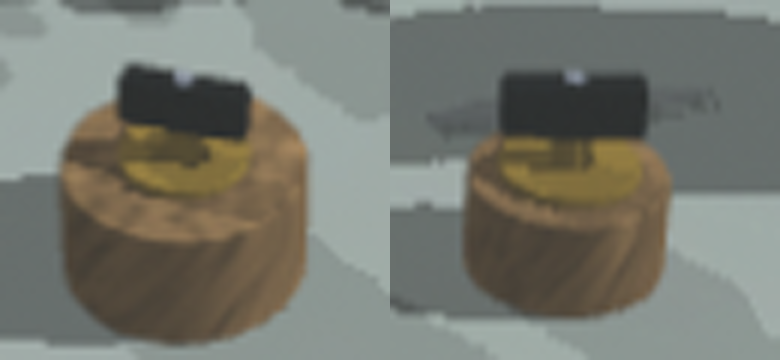

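View pics/tcock.png

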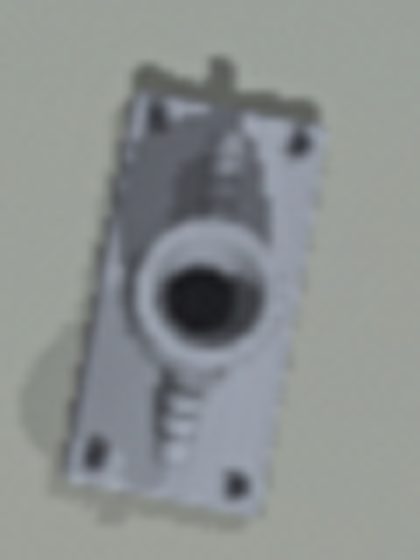

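The right-hand crop (B) is the larger plug: its handle dot is at top pixel about (252.2,234.2), with the handle nearly along world x. The stopcock's plate bolts are visible, and the nozzle line leans about 10° clockwise. Next I'll fit both and check them with an overlay.

```bash
cat > fit.py <<'E'
from h import *
t=cam("top"); s=cam("side")
px=lambda x,y,k,ox,oy:((x+.5)/k-.5+ox,(y+.5)/k-.5+oy)
H=atz(t,px(181,197,8,230,210),.083)
e1=atz(t,px(583,115,8,180,210),.083);e2=atz(t,px(583,280,8,180,210),.083)
print("handle",H,"yaw rough",np.degrees(np.arctan2(*(e1-e2)[[1,0]])),np.linalg.norm(e1-e2))
o,r=ray(s,px(574,77,6,260,215)); k=(.083-o[2])/r[2]; print("side dot",o+k*r)
b=[atz(t,px(x,y,7,346,155),.010) for x,y in((157,117),(299,142),(95,455),(236,485))]
ax=b[0]+b[1]-b[2]-b[3]; yaw=np.arctan2(ax[1],ax[0]); C=np.mean(b,0)
print("cock",C,np.degrees(yaw),np.linalg.norm(ax)/2)
# refine handle by dark pixels
g=t["frame"].astype(int).sum(2); m=np.zeros_like(g,bool); m[218:250,245:266]=1
v,u=np.nonzero((g<130)&m); P=np.c_[u,v]-[u.mean(),v.mean()]; w,V=np.linalg.eigh(P.T@P); print("dark",len(u),u.mean(),v.mean(),V[:,1],np.degrees(np.arctan(V[0,1]/V[1,1])))
np.save("est.npy",np.r_[H[:2],C[:2],yaw])
def circ(c,r,z): a=np.linspace(0,2*np.pi,60); return np.c_[c[0]+r*np.cos(a),c[1]+r*np.sin(a),0*a+z]
def rect(c,l,w,z,y): 
    q=np.array([[1,1],[1,-1],[-1,-1],[-1,1],[1,1]])*[l/2,w/2]; M=np.array([[np.cos(y),-np.sin(y)],[np.sin(y),np.cos(y)]]); return np.c_[q@M.T+c[:2],0*q[:,0]+z]
L=[circ(C,.030,.049),circ(C,.022,.049),rect(C,.16,.08,.01,yaw),rect(C,.134,.001,.022,yaw),circ(H,.028,.047),rect(H,.056,.014,.083,0),rect(H,.056,.014,.059,0)]
def ov(d,x,y,w,h,k):
    im=cv2.resize(d["frame"][y:y+h,x:x+w,::-1],None,fx=k,fy=k,interpolation=cv2.INTER_CUBIC)
    for l in L:
        q=(proj(d,l)+.5-[x,y])*k-.5; cv2.polylines(im,[np.int32(np.round(q*8))],False,(0,0,255),1,cv2.LINE_AA,3)
    return im
A=[ov(t,346,155,60,80,5),ov(t,230,205,60,60,5),ov(s,280,170,75,50,5),ov(s,325,215,65,60,5)]
c=np.zeros((600,800,3),np.uint8)
A=[cv2.resize(i,None,fx=.8,fy=.8) if 0 else i for i in A]
c[:400,:300]=A[0];c[:300,300:600]=A[1][:300,:300];c[300:550,300:675]=A[2]
c[0:300,600:800]=A[3][:300,60:260]
cv2.imwrite("pics/ov.png",c)
E
python3 fit.py
```

```text
handle [0.44680638 0.13886348 0.083     ] yaw rough 0.5581451043637303 0.05414131010698617
side dot [0.44778934 0.13832786 0.083     ]
cock [ 0.55019318 -0.19097984  0.01      ] -11.107473583084781 0.13933789380377157
dark 90 252.92222222222222 233.7 [0.02215628 0.99975452] 1.269565196335181
```

View pics/ov.png

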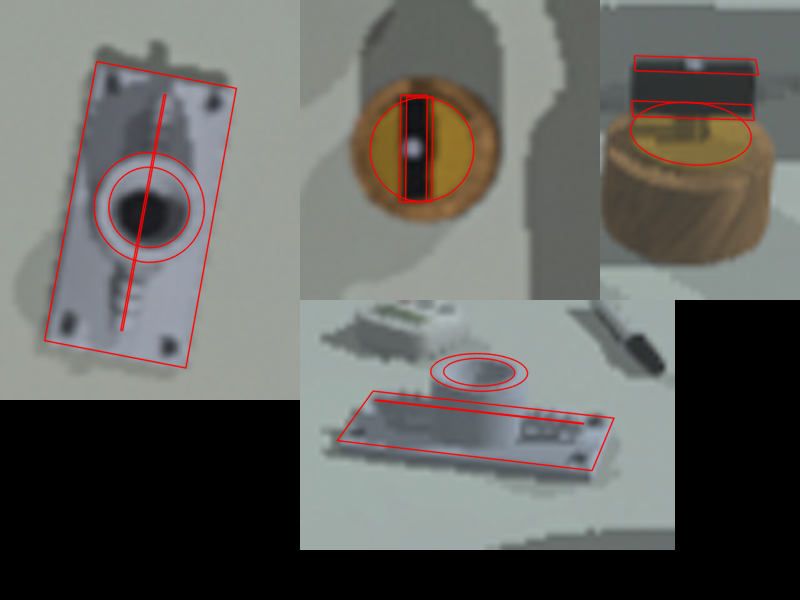

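The overlay agrees to within about 2 mm in both views. The handle is at (0.447,0.1385) with yaw about 1°, and the cup at about (0.549,-0.191) with the nozzle line at −11°.

```bash
cat >> h.py <<'E'
def go(x,y,z,yaw):
    """shift mm/turn deg in tool axes; yaw = world angle (deg) of tool x axis mod 180, tool down; tilt removed"""
    s=arm.sense(); Rc=R.from_quat(s["ee_rot"]); sh=Rc.inv().apply(np.array([x,y,z])-s["tool_pos"])*1000
    best=min((yaw+k*180 for k in(-2,-1,0,1,2)),key=lambda a:(Rc.inv()*R.from_euler("zx",[a,180],degrees=True)).magnitude())
    T=(Rc.inv()*R.from_euler("zx",[best,180],degrees=True)).as_rotvec(degrees=True)
    m=Rc.as_matrix(); print("t",s["t"],"pos",s["tool_pos"].round(4),"yaw",np.degrees(np.arctan2(m[1,0],m[0,0])).round(2),"F",s["ft_force"].round(2),"M",s["torque"].round(3),"q",s["qpos"].round(2),"op",s["opening"])
    print("shift",sh.round(1),"turn",T.round(2))
E
python3 -c "
from h import *
go(.447,.1385,.14,1)"
```

```text
t 0.3 pos [0.2695 0.5912 0.2309] yaw 155.5 F [ 0.52 -0.6   0.98] M [ 0.015 -0.052 -0.029] q [-0.88  0.5  -0.43  1.55  0.22  1.14 -0.21] op 0.08571003151037103
shift [-349.3 -338.3   91.1] turn [-4.00e-02 -1.00e-02 -2.35e+01]
```

```bash
sed -i 's/"zx"/"ZX"/g' h.py; python3 -c "
from h import *
go(.447,.1385,.14,1)"
```

```text
t 0.3 pos [0.2695 0.5912 0.2309] yaw 155.5 F [ 0.52 -0.6   0.98] M [ 0.015 -0.052 -0.029] q [-0.88  0.5  -0.43  1.55  0.22  1.14 -0.21] op 0.08571003151037103
shift [-349.3 -338.3   91.1] turn [-4.00e-02 -1.00e-02 -2.55e+01]
```

{"api": "jog_arm", "payload": {"series": [[-35, -34, 5, 0, 0, -3, -1], [-80, -76, 10, 0, 0, -6, -1], [-122, -118, 15, 0, 0, -10, -1], [-165, -160, 25, 0, 0, -14, -1], [-210, -203, 40, 0, 0, -18, -1], [-255, -245, 55, 0, 0, -22, -1], [-295, -285, 70, 0, 0, -25.5, -1], [-325, -315, 80, 0, 0, -25.5, -1], [-342, -331, 88, 0, 0, -25.5, -1], [-349, -338, 91, 0, 0, -25.5, -1], [-349, -338, 91, 0, 0, -25.5, -1], [-349, -338, 91, 0, 0, -25.5, -1]]}}

```text
t: 1.8
tool_pos: [0.4468, 0.1406, 0.1407]
ee_rot: [-0.01, 1.0, 0.0, 0.0]
ft_force: [0.4, -0.3, -0.3]
opening: 0.0857
gripper_force: 0.0
```

```bash
python3 -c "
from h import *
go(.447,.1385,.056,1)
for n in ('top','side'):
  d=cam(n); f=d['frame']
  u,v=(250,233) if n=='top' else (355,232)
  cv2.imwrite(f'pics/a_{n}.png',cv2.resize(f[max(0,v-60):v+60,u-90:u+90,::-1],None,fx=4,fy=4))
"
```

```text
t 1.8 pos [0.4468 0.1406 0.1407] yaw -178.89 F [ 0.37 -0.27 -0.27] M [0.029 0.04  0.022] q [-0.06  0.29 -0.34  2.08  0.14  0.79  1.1 ] op 0.08568471645938931
shift [-0.2 -2.2 84.7] turn [0.05 0.03 0.11]
```

{"api": "jog_arm", "payload": {"series": [[0, -2, 15, 0, 0, 0, -1], [0, -2, 35, 0, 0, 0, -1], [0, -2, 55, 0, 0, 0, -1], [0, -2, 72, 0, 0, 0, -1], [0, -2, 84, 0, 0, 0, -1], [0, -2, 84, 0, 0, 0, -1]]}}

```text
t: 2.65
tool_pos: [0.4459, 0.137, 0.0551]
ee_rot: [-0.009, 1.0, -0.0, -0.001]
ft_force: [0.1, -0.3, 0.1]
opening: 0.0852
gripper_force: 0.0
```

```bash
python3 -c "
from h import *
go(.447,.1385,.056,1)
a=[]
for n,u,v in (('top',252,234),('side',355,232)):
  f=cam(n)['frame']; a.append(cv2.resize(f[v-50:v+50,u-40:u+40,::-1],None,fx=5,fy=5,interpolation=cv2.INTER_CUBIC))
cv2.imwrite('pics/pre.png',np.hstack(a))
"
```

```text
t 2.65 pos [0.4459 0.137  0.0551] yaw -178.99 F [ 0.14 -0.33  0.15] M [-0.01   0.009  0.011] q [-0.1   0.44 -0.3   2.13  0.22  0.6   1.03] op 0.08521186798432
shift [-1.1  1.5 -0.9] turn [-0.03 -0.14  0.01]
```

View pics/pre.png

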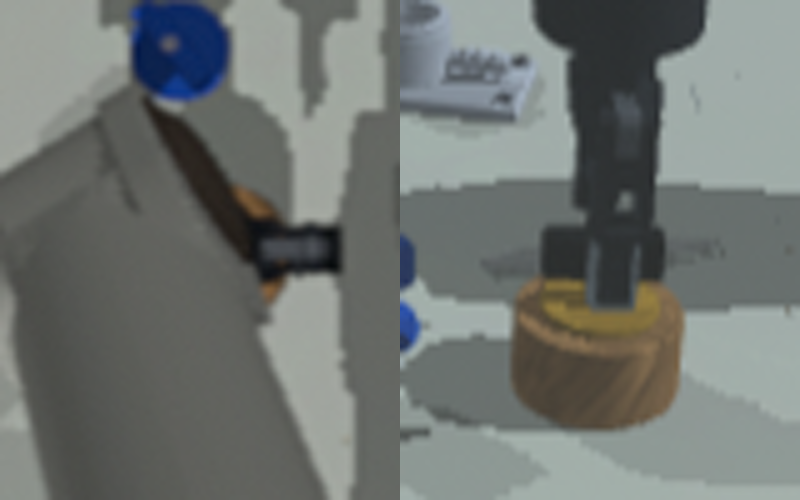

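The side view shows the fingers straddling the handle, centred to within about 2 mm. Closing.

{"api": "jog_arm", "payload": {"series": [[-1, 1, 0, 0, 0, 0, -0.3], [-1, 1, 0, 0, 0, 0, 0.3], [-1, 1, 0, 0, 0, 0, 1], [-1, 1, 0, 0, 0, 0, 1], [-1, 1, 0, 0, 0, 0, 1], [-1, 1, 0, 0, 0, 0, 1], [-1, 1, 0, 0, 0, 0, 1], [-1, 1, 0, 0, 0, 0, 1]], "newtons": 50}}

```text
t: 3.75
tool_pos: [0.4482, 0.1382, 0.0566]
ee_rot: [-0.009, 1.0, 0.0, 0.0]
ft_force: [-2.1, -0.4, 5.8]
opening: 0.0131
gripper_force: 49.2
```

```bash
python3 -c "
from h import *
go(.447,.1385,.15,1)"
```

```text
t 3.75 pos [0.4482 0.1382 0.0566] yaw -179.01 F [-2.13 -0.41  5.77] M [-0.108  0.149  0.039] q [-0.1   0.44 -0.3   2.12  0.22  0.61  1.03] op 0.01310438109608838
shift [  1.1   0.3 -93.4] turn [ 0.    0.02 -0.01]
```

{"api": "jog_arm", "payload": {"series": [[1, 0, -5, 0, 0, 0, 1], [1, 0, -20, 0, 0, 0, 1], [1, 0, -45, 0, 0, 0, 1], [1, 0, -70, 0, 0, 0, 1], [1, 0, -85, 0, 0, 0, 1], [1, 0, -93, 0, 0, 0, 1], [1, 0, -93, 0, 0, 0, 1], [1, 0, -93, 0, 0, 0, 1]]}}

```text
t: 4.75
tool_pos: [0.4464, 0.1379, 0.1486]
ee_rot: [-0.009, 1.0, -0.0, -0.001]
ft_force: [0.0, 0.6, -1.7]
opening: 0.0132
gripper_force: 48.7
```

```bash
python3 -c "
from h import *
go(.549,-.191,.14,-11)"
```

```text
t 4.75 pos [0.4464 0.1379 0.1486] yaw -179.01 F [ 0.    0.56 -1.75] M [-0.053 -0.006 -0.038] q [-0.05  0.28 -0.35  2.07  0.13  0.81  1.11] op 0.013172178418592128
shift [ -96.9 -330.6    8.5] turn [-0.03 -0.08 11.99]
```

{"api": "jog_arm", "payload": {"series": [[-7, -22, 0, 0, 0, 1, 1], [-18, -60, 2, 0, 0, 2.5, 1], [-29, -100, 4, 0, 0, 4, 1], [-41, -140, 5, 0, 0, 5.5, 1], [-53, -180, 6, 0, 0, 7, 1], [-64, -220, 7, 0, 0, 9, 1], [-76, -260, 8, 0, 0, 11, 1], [-87, -295, 8, 0, 0, 12, 1], [-94, -318, 8, 0, 0, 12, 1], [-97, -329, 8, 0, 0, 12, 1], [-97, -331, 8, 0, 0, 12, 1], [-97, -331, 8, 0, 0, 12, 1]]}}

```text
t: 6.25
tool_pos: [0.5493, -0.1901, 0.141]
ee_rot: [0.095, 0.995, 0.0, -0.0]
ft_force: [-0.1, -0.5, -1.5]
opening: 0.0133
gripper_force: 48.7
```

```bash
python3 - <<'E'
from h import *
go(.549,-.191,.10,-11)
s=arm.sense(); p=s["tool_pos"]; Rm=R.from_quat(s["ee_rot"]).as_matrix()
e=np.load("est.npy"); C=np.r_[e[2:4],.049]; a=np.linspace(0,2*np.pi,50)
def ring(c,r): return np.c_[c[0]+r*np.cos(a),c[1]+r*np.sin(a),0*a+c[2]]
ax=p-Rm[:,2]*.0144  # handle centre; plug axis up=-tool z
z=-Rm[:,2]
L=[ring(ax-z*.024,.028),ring(ax-z*.061,.014),ring(C,.022),ring(C,.030)]
o=[]
for n,(x,y,w,h) in (("top",(340,160,70,80)),("side",(275,135,80,80))):
    d=cam(n); im=cv2.resize(d["frame"][y:y+h,x:x+w,::-1],None,fx=5,fy=5,interpolation=cv2.INTER_CUBIC)
    for l in L: cv2.polylines(im,[np.int32(np.round(((proj(d,l)+.5-[x,y])*5-.5)*8))],False,(0,0,255),1,cv2.LINE_AA,3)
    o.append(im)
cv2.imwrite("pics/over.png",np.hstack(o))
E
```

```text
t 6.25 pos [ 0.5493 -0.1901  0.141 ] yaw 169.04 F [-0.13 -0.5  -1.49] M [ 0.008 -0.015 -0.012] q [ 0.41  0.45 -0.15  1.81  0.08  0.88  1.6 ] op 0.013267973722349627
shift [ 0.  -0.9 41. ] turn [ 0.04 -0.06  0.04]
```

View pics/over.png

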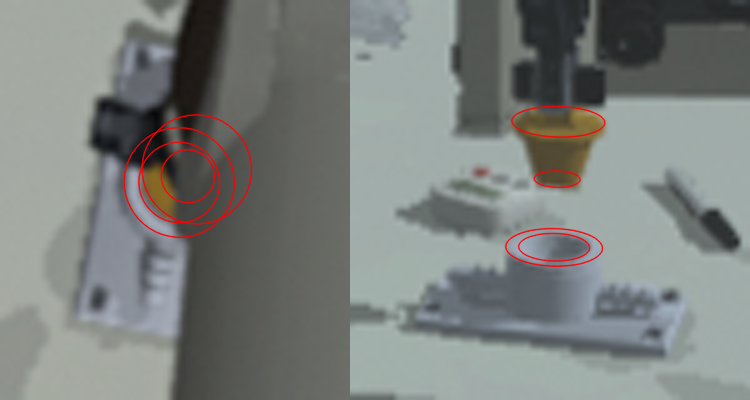

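The side view shows the plug coaxial with the cup to about 1 mm: plug tip at x≈558 and mouth at x≈556 in the crop. Descending to about 12 mm above home.

{"api": "jog_arm", "payload": {"series": [[0, -1, 6, 0, 0, 0, 1], [0, -1, 16, 0, 0, 0, 1], [0, -1, 28, 0, 0, 0, 1], [0, -1, 40, 0, 0, 0, 1], [0, -1, 50, 0, 0, 0, 1], [0, -1, 57, 0, 0, 0, 1], [0, -1, 61, 0, 0, 0, 1], [0, -1, 61, 0, 0, 0, 1]]}}

```text
t: 7.35
tool_pos: [0.5494, -0.1921, 0.0801]
ee_rot: [0.096, 0.995, 0.0, -0.0]
ft_force: [-0.2, 0.5, -1.7]
opening: 0.0133
gripper_force: 48.7
```

```bash
python3 -c "
from h import *
go(.549,-.191,.072,-11)"
```

```text
t 7.35 pos [ 0.5494 -0.1921  0.0801] yaw 168.99 F [-0.17  0.45 -1.75] M [ 0.026  0.028 -0.033] q [ 0.4   0.54 -0.14  1.84  0.1   0.76  1.58] op 0.01329776758964564
shift [0.6 1.  8.1] turn [ 0.   -0.02 -0.01]
```

{"api": "jog_arm", "payload": {"series": [[0, 0.5, 2, 0, 0, 0, 1], [0, 0.5, 4, 0, 0, 0, 1], [0, 0.5, 5, 0, 0, 0, 1], [0, 0.5, 6, 0, 0, 0, 1], [0, 0.5, 6, 0, 0, 0, 1]]}}

```text
t: 7.98
tool_pos: [0.5495, -0.1916, 0.0742]
ee_rot: [0.096, 0.995, 0.0, -0.0]
ft_force: [-0.2, 0.5, -2.4]
opening: 0.013
gripper_force: 48.7
```

{"api": "jog_arm", "payload": {"series": [[0, 0, 1, 0, 0, 0, 1], [0, 0, 1.5, 0, 0, 0, 1], [0, 0, 1.5, 0, 0, 0, 1]]}}

```text
t: 8.35
tool_pos: [0.5495, -0.1917, 0.0727]
ee_rot: [0.096, 0.995, 0.0, -0.0]
ft_force: [0.3, 0.3, -1.1]
opening: 0.0132
gripper_force: 48.7
```

{"api": "jog_arm", "payload": {"series": [[0, 0, 0.5, 0, 0, 0, 1], [0, 0, 1, 0, 0, 0, 1], [0, 0, 1, 0, 0, 0, 1]]}}

```text
t: 8.72
tool_pos: [0.5495, -0.1917, 0.0717]
ee_rot: [0.096, 0.995, 0.0, -0.0]
ft_force: [-0.2, 0.5, -1.8]
opening: 0.013
gripper_force: 48.7
```

{"api": "jog_arm", "payload": {"series": [[0, 0, 0.5, 0, 0, 0, 1], [0, 0, 1, 0, 0, 0, 1], [0, 0, 1, 0, 0, 0, 1]]}}

```text
t: 9.1
tool_pos: [0.5496, -0.1916, 0.0708]
ee_rot: [0.096, 0.995, 0.0, 0.0]
ft_force: [-0.5, -0.3, -2.2]
opening: 0.0135
gripper_force: 48.7
```

{"api": "jog_arm", "payload": {"series": [[0, 0, 0.5, 0, 0, 0, 1], [0, 0, 1, 0, 0, 0, 1], [0, 0, 1, 0, 0, 0, 1]]}}

```text
t: 9.48
tool_pos: [0.5498, -0.1915, 0.0698]
ee_rot: [0.096, 0.995, 0.0, 0.0]
ft_force: [1.3, -0.2, -1.5]
opening: 0.0132
gripper_force: 48.8
```

{"api": "jog_arm", "payload": {"series": [[0, 0, 0.5, 0, 0, 0, 1], [0, 0, 1, 0, 0, 0, 1], [0, 0, 1, 0, 0, 0, 1]]}}

```text
t: 9.85
tool_pos: [0.55, -0.1914, 0.0689]
ee_rot: [0.096, 0.995, 0.0, 0.0]
ft_force: [1.4, 1.2, -0.8]
opening: 0.0131
gripper_force: 48.9
```

{"api": "jog_arm", "payload": {"series": [[0, 0, 0.5, 0, 0, 0, 1], [0, 0, 1, 0, 0, 0, 1], [0, 0, 1, 0, 0, 0, 1]]}}

```text
t: 10.22
tool_pos: [0.5502, -0.1913, 0.068]
ee_rot: [0.096, 0.995, 0.0, 0.0]
ft_force: [3.9, 2.3, 0.3]
opening: 0.0131
gripper_force: 49.0
```

{"api": "jog_arm", "payload": {"series": [[0, 0, 0.5, 0, 0, 0, 1], [0, 0, 1, 0, 0, 0, 1], [0, 0, 1, 0, 0, 0, 1]]}}

```text
t: 10.6
tool_pos: [0.5503, -0.1913, 0.0675]
ee_rot: [0.096, 0.995, 0.0, 0.001]
ft_force: [2.3, 3.4, 5.7]
opening: 0.013
gripper_force: 49.8
```

{"api": "jog_arm", "payload": {"series": [[-0.5, 0.8, 0, 0, 0, 0, 1], [-0.5, 0.8, 0.3, 0, 0, 0, 1], [-0.5, 0.8, 0.3, 0, 0, 0, 1]]}}

```text
t: 10.98
tool_pos: [0.5504, -0.1913, 0.0675]
ee_rot: [0.096, 0.995, -0.0, 0.0]
ft_force: [0.8, 1.8, 7.0]
opening: 0.013
gripper_force: 50.2
```

{"api": "jog_arm", "payload": {"series": [[0, 0, 0, 0, 0, 1.5, 1], [0, 0, 0, 0, 0, 3, 1], [0, 0, 0, 0, 0, 4.5, 1], [0, 0, 0, 0, 0, 6, 1], [0, 0, 0, 0, 0, 7, 1], [0, 0, 0, 0, 0, 7, 1]]}}

```text
t: 11.72
tool_pos: [0.5503, -0.1914, 0.0673]
ee_rot: [0.156, 0.988, -0.0, 0.0]
ft_force: [-0.2, 1.8, 6.3]
opening: 0.0133
gripper_force: 51.5
```

```bash
python3 -c "
from h import *
go(.550,-.191,.0676,-11)"
```

```text
t 11.725 pos [ 0.5503 -0.1914  0.0673] yaw 162.03 F [-0.22  1.78  6.29] M [ 0.458 -0.134  0.27 ] q [ 0.37  0.56 -0.11  1.85  0.08  0.74  1.48] op 0.013264809353722594
shift [ 0.4  0.3 -0.3] turn [-0.05  0.03 -6.97]
```

Contact came at TCP z 0.0675, where home is predicted (a dog resting on the driver would be at 0.0716). The turn met about 0.27 N m, which matches the driver's stiffness. I'll turn back the other way to confirm the dog drives it.

{"api": "jog_arm", "payload": {"series": [[0, 0, 0, 0, 0, -2, 1], [0, 0, 0, 0, 0, -4, 1], [0, 0, 0, 0, 0, -6, 1], [0, 0, 0, 0, 0, -7, 1], [0, 0, 0, 0, 0, -7, 1]]}}

```text
t: 12.35
tool_pos: [0.5503, -0.1913, 0.0674]
ee_rot: [0.096, 0.995, -0.0, 0.0]
ft_force: [-0.7, 1.8, 6.9]
opening: 0.0131
gripper_force: 49.9
```

```bash
python3 -c "
from h import *
go(.550,-.191,.0676,-11)
d=cam('side');u,v=312,185
L=[];a=np.linspace(0,2*np.pi,50)
im=cv2.resize(d['frame'][v-50:v+30,u-50:u+50,::-1],None,fx=8,fy=8,interpolation=cv2.INTER_CUBIC)[:600]
for z,r,c in((.058,.028,(0,0,255)),(.062,.028,(0,255,0)),(.049,.03,(255,0,0))):
  q=np.c_[.550+r*np.cos(a),-.191+r*np.sin(a),0*a+z]
  cv2.polylines(im,[np.int32(np.round(((proj(d,q)+.5-[u-50,v-50])*8-.5)*8))],False,c,1,cv2.LINE_AA,3)
cv2.imwrite('pics/home.png',im)
"
```

```text
t 12.35 pos [ 0.5503 -0.1913  0.0674] yaw 168.96 F [-0.74  1.85  6.92] M [ 0.568  0.001 -0.131] q [ 0.39  0.56 -0.14  1.85  0.11  0.74  1.58] op 0.013114641268059552
shift [ 0.4  0.2 -0.2] turn [-0.01  0.02 -0.04]
```

View pics/home.png

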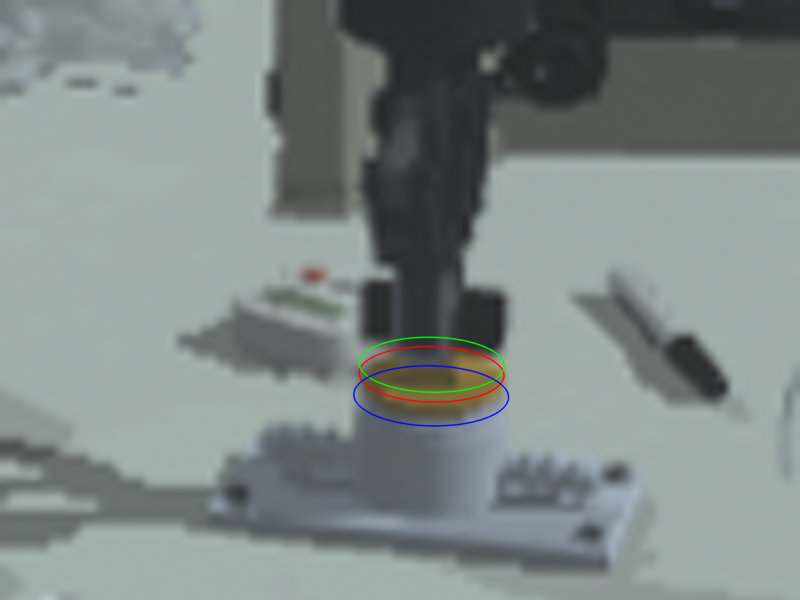

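Flange height is near the home outline (red) rather than the raised one (green), though this crop can't settle it. Height and torque both point to home, and the sweep will show any further drop. Rocking anticlockwise now.

{"api": "jog_arm", "payload": {"series": [[0, 0, 0, 0, 0, -2, 1], [0, 0, 0, 0, 0, -4, 1], [0, 0, 0, 0, 0, -7, 1], [0, 0, 0, 0, 0, -10, 1], [0, 0, 0, 0, 0, -13, 1], [0, 0, 0, 0, 0, -16, 1]]}}

```text
t: 13.15
tool_pos: [0.5503, -0.1909, 0.0673]
ee_rot: [-0.044, 0.999, 0.0, 0.0]
ft_force: [0.5, 3.1, 6.2]
opening: 0.0133
gripper_force: 50.0
```

```bash
python3 -c "
from h import *
go(.550,-.191,.0676,34)"
```

```text
t 13.15 pos [ 0.5503 -0.1909  0.0673] yaw -174.98 F [0.52 3.14 6.25] M [ 0.787 -0.07  -0.383] q [ 0.45  0.57 -0.21  1.85  0.16  0.75  1.81] op 0.013309094256620609
shift [ 0.4 -0.1 -0.3] turn [ 1.000e-02  2.000e-02 -2.898e+01]
```

{"api": "jog_arm", "payload": {"series": [[0, 0.4, 0, 0, 0, -3, 1], [0, 0.4, 0, 0, 0, -6, 1], [0, 0.4, 0, 0, 0, -9, 1], [0, 0.4, 0, 0, 0, -12, 1], [0, 0.4, 0, 0, 0, -15, 1], [0, 0.4, 0, 0, 0, -18, 1], [0, 0.4, 0, 0, 0, -21, 1], [0, 0.4, 0, 0, 0, -24, 1], [0, 0.4, 0, 0, 0, -27, 1], [0, 0.4, 0, 0, 0, -30, 1], [0, 0.4, 0, 0, 0, -30, 1]]}}

```text
t: 14.52
tool_pos: [0.5501, -0.1902, 0.0673]
ee_rot: [-0.3, 0.954, 0.0, -0.0]
ft_force: [-0.5, 3.1, 10.0]
opening: 0.0132
gripper_force: 50.2
```

```bash
python3 -c "
from h import *
go(.550,-.191,.0676,-56)"
```

```text
t 14.525 pos [ 0.5501 -0.1902  0.0673] yaw -145.03 F [-0.54  3.06  9.99] M [ 0.889  0.164 -0.338] q [ 0.54  0.58 -0.33  1.84  0.26  0.76  2.25] op 0.013223873707186636
shift [ 0.6 -0.6 -0.3] turn [ 2.000e-02  3.000e-02 -8.903e+01]
```

{"api": "jog_arm", "payload": {"series": [[0, 0, 0, 0, 0, 3, 1], [0, 0, 0, 0, 0, 7, 1], [0, 0, 0, 0, 0, 11, 1], [0, 0, 0, 0, 0, 15, 1], [0, 0, 0, 0, 0, 19, 1], [0, 0, 0, 0, 0, 23, 1], [0, 0, 0, 0, 0, 27, 1], [0, 0, 0, 0, 0, 31, 1], [0, 0, 0, 0, 0, 35, 1], [0, 0, 0, 0, 0, 39, 1], [0, 0, 0, 0, 0, 43, 1], [0, 0, 0, 0, 0, 46, 1]]}}

```text
t: 16.02
tool_pos: [0.5503, -0.1912, 0.0674]
ee_rot: [0.096, 0.995, -0.001, 0.0]
ft_force: [-0.1, 0.7, 6.8]
opening: 0.0132
gripper_force: 51.9
```

```bash
python3 -c "
from h import *
go(.550,-.191,.0676,-56.5)"
```

```text
t 16.025 pos [ 0.5503 -0.1912  0.0674] yaw 168.95 F [-0.14  0.65  6.79] M [ 0.317 -0.043  0.511] q [ 0.39  0.56 -0.14  1.85  0.11  0.74  1.58] op 0.013233241015608625
shift [ 0.4  0.1 -0.2] turn [-0.05  0.06 45.45]
```

{"api": "jog_arm", "payload": {"series": [[0, 0, 0, 0, 0, 4, 1], [0, 0, 0, 0, 0, 8, 1], [0, 0, 0, 0, 0, 12, 1], [0, 0, 0, 0, 0, 16, 1], [0, 0, 0, 0, 0, 20, 1], [0, 0, 0, 0, 0, 24, 1], [0, 0, 0, 0, 0, 28, 1], [0, 0, 0, 0, 0, 32, 1], [0, 0, 0, 0, 0, 36, 1], [0, 0, 0, 0, 0, 40, 1], [0, 0, 0, 0, 0, 44, 1], [0, 0, 0, 0, 0, 46, 1]]}}

```text
t: 17.52
tool_pos: [0.5498, -0.1921, 0.0674]
ee_rot: [0.478, 0.879, -0.001, 0.0]
ft_force: [-1.2, -0.5, 6.8]
opening: 0.0134
gripper_force: 51.9
```

{"api": "jog_arm", "payload": {"series": [[0, 0, 0, 0, 0, 0, 1], [0, 0, 0, 0, 0, 0, 1]]}}

```text
t: 17.77
tool_pos: [0.5497, -0.1921, 0.0674]
ee_rot: [0.477, 0.879, -0.001, 0.0]
ft_force: [-1.6, 0.6, 7.3]
opening: 0.0131
gripper_force: 51.0
```

```bash
python3 -c "
from h import *
go(.550,-.191,.0676,-11)"
```

```text
t 17.775 pos [ 0.5497 -0.1921  0.0674] yaw 122.99 F [-1.59  0.58  7.3 ] M [-0.063  0.218  0.387] q [ 0.24  0.56  0.06  1.85 -0.05  0.73  0.9 ] op 0.01308715260609016
shift [ 0.8  0.8 -0.2] turn [-1.000e-01  3.000e-02 -4.601e+01]
```

Height stayed at 0.0674 throughout with the driver's torque in both directions, so the plug is home. Returning to the nozzle line.

{"api": "jog_arm", "payload": {"series": [[0, 0, 0, 0, 0, -4, 1], [0, 0, 0, 0, 0, -8, 1], [0, 0, 0, 0, 0, -12, 1], [0, 0, 0, 0, 0, -16, 1], [0, 0, 0, 0, 0, -20, 1], [0, 0, 0, 0, 0, -24, 1], [0, 0, 0, 0, 0, -28, 1], [0, 0, 0, 0, 0, -32, 1], [0, 0, 0, 0, 0, -36, 1], [0, 0, 0, 0, 0, -40, 1], [0, 0, 0, 0, 0, -44, 1], [0, 0, 0, 0, 0, -46, 1]]}}

```text
t: 19.27
tool_pos: [0.5503, -0.1913, 0.0674]
ee_rot: [0.096, 0.995, -0.0, 0.0]
ft_force: [-0.1, 2.3, 8.2]
opening: 0.0132
gripper_force: 50.2
```

{"api": "jog_arm", "payload": {"series": [[0, 0, 0, 0, 0, 0, 1], [0, 0, 0, 0, 0, 0, 1]], "newtons": 20}}

```text
t: 19.52
tool_pos: [0.5503, -0.1913, 0.0674]
ee_rot: [0.097, 0.995, -0.0, 0.0]
ft_force: [-0.0, 0.7, 6.9]
opening: 0.0131
gripper_force: 49.9
```

```bash
python3 -c "
from h import *
go(.550,-.191,.0676,-11.1)"
```

```text
t 19.525 pos [ 0.5503 -0.1913  0.0674] yaw 168.9 F [-0.01  0.75  6.86] M [ 0.457 -0.12  -0.311] q [ 0.39  0.56 -0.14  1.85  0.11  0.74  1.58] op 0.013096253533412068
shift [ 0.4  0.2 -0.2] turn [-0.03  0.03  0.  ]
```

{"api": "jog_arm", "payload": {"series": [[0, 0, 0, 0, 0, 0, 0.6], [0, 0, 0, 0, 0, 0, 0.2], [0, 0, 0, 0, 0, 0, -0.3], [0, 0, 0, 0, 0, 0, -1], [0, 0, 0, 0, 0, 0, -1], [0, 0, 0, 0, 0, 0, -1], [0, 0, 0, 0, 0, 0, -1]]}}

```text
t: 20.4
tool_pos: [0.5502, -0.1906, 0.0665]
ee_rot: [0.096, 0.995, -0.0, -0.0]
ft_force: [-0.5, -0.7, -0.2]
opening: 0.0851
gripper_force: 0.0
```

{"api": "jog_arm", "payload": {"series": [[0, 0, -5, 0, 0, 0, -1], [0, 0, -20, 0, 0, 0, -1], [0, 0, -45, 0, 0, 0, -1], [0, 0, -75, 0, 0, 0, -1], [0, 0, -105, 0, 0, 0, -1], [0, 25, -130, 0, 0, 0, -1], [0, 70, -150, 0, 0, 0, -1], [0, 120, -160, 0, 0, 0, -1], [0, 170, -160, 0, 0, 0, -1], [0, 200, -160, 0, 0, 0, -1], [0, 200, -160, 0, 0, 0, -1]]}}

```text
t: 21.78
tool_pos: [0.5888, 0.0097, 0.2278]
ee_rot: [0.093, 0.996, 0.001, 0.001]
ft_force: [-0.4, -0.1, -0.2]
opening: 0.0857
gripper_force: 0.0
```

```bash
python3 - <<'E'
from h import *
go(.550,-.191,.0676,-11.1)
a=np.linspace(0,2*np.pi,50); y=np.radians(-11.1); c=np.array([.550,-.191])
def rect(z): 
    q=np.array([[1,1],[1,-1],[-1,-1],[-1,1],[1,1]])*[.028,.007]; return np.c_[q@np.array([[np.cos(y),np.sin(y)],[-np.sin(y),np.cos(y)]])+c,[z]*5]
o=[]
for n,u,v in(("top",376,197),("side",314,185)):
    d=cam(n); x0,y0=u-35,v-45
    im=cv2.resize(d["frame"][y0:y0+75,x0:x0+50 if 0 else x0+70,::-1],None,fx=5.6,fy=8 if 0 else 5.6,interpolation=cv2.INTER_CUBIC)
    im2=im.copy()
    for l,k in((rect(.094),(0,0,255)),(np.c_[c[0]+.028*np.cos(a),c[1]+.028*np.sin(a),0*a+.058],(0,255,0))):
        cv2.polylines(im2,[np.int32(np.round(((proj(d,l)+.5-[x0,y0])*5.6-.5)*8))],False,k,1,cv2.LINE_AA,3)
    o.append(np.vstack([im,im2])[:, :392])
w=np.hstack(o); cv2.imwrite("pics/final.png",cv2.resize(w,None,fx=.71,fy=.71,interpolation=cv2.INTER_AREA))
E
```

```text
t 21.775 pos [0.5888 0.0097 0.2278] yaw 169.32 F [-0.44 -0.08 -0.21] M [ 0.003  0.014 -0.026] q [ 0.13  0.37 -0.24  1.72  0.1   1.06  1.24] op 0.08571787058074483
shift [   1.2 -204.7  159.9] turn [0.11 0.08 0.42]
```

View pics/final.png

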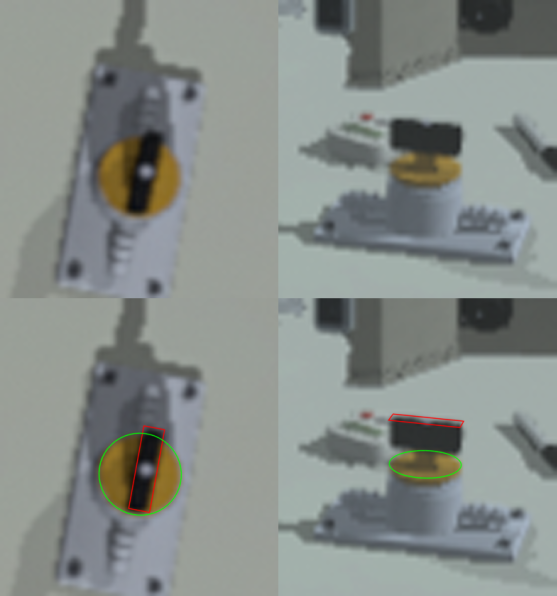

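The handle lies in line with the nozzles and the flange sits at the home height, with the gripper clear. Handing in.

```bash
python3 -c "
from rig import ticket
print(ticket.close_job())"
```

```text
the job is handed in; nothing more can be done
None
```

I fitted the larger plug fully home at about 7 N of push (10 N at most in the readings), rocked it about 46° each way while seated, left the handle in line with the nozzles, let go, and handed the job in at about 22 s.

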